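Move the ring basket from the drip hook to the drying hook's catch

ROBOT

A 6-joint arm with a two-finger parallel gripper is mounted at the origin on the work surface. World frame = base frame: x ahead of the robot, y to its left, z up, the work surface at z = 0. Lengths are in mm, angles in rad, forces in N, time in s.
With the tool pointing down it reaches from about 275 to 1000 mm from the base axis. Payload 8.4 kg.
Tool frame: the origin (TCP) lies at the very end of the fingers, on their centre line; the grasp point (between the pads) lies 19 mm behind it (r.tcp_to_grasp is the distance from the TCP to the grasp point, in mm); z points along the fingers, y is the line along which they close (so a half turn about z gives the same grasp; the last joint's range is limited). The gripper opens to 85 mm and grips with 20 to 120 N. Pads are 22 mm wide; open, the fingers measure 114 mm over their backs; the gripper's body (76 mm by 85 mm) begins 54 mm behind the grasp point. The pads swing forward as they close: fully open they stand 13 mm farther back than shut.
Start: joints at [1.281, 0.353, 1.633, -0, 1.155, -0.002], TCP at [177.401, 599.297, 231.281] pointing down, gripper open.
Joint ranges: [-2.63, 2.63], [-0.92, 2.1], [0.06, 2.66], [-1.3, 4.44], [0, 2.69], [-3.02, 3.02]. Speed limits (rad/s): [2.22, 2.22, 2.79, 3.14, 3.14, 3.14].

INTERFACE

Orientations are given as [roll, pitch, yaw] about the fixed x, y, z axes, in that order (R = Rz(yaw) Ry(pitch) Rx(roll)).
In Python, from rig import r gives the robot as it stands. The module is installed in compiled form; this text tells all that it offers.
- The arm moves only by the tool play_rows, never from a script. Its argument "rows" is a list of rows, each an object with "dp": the shift along the tool's x, y, z in units of 40 mm (1.0 is 40 mm), a list of three; "turn": the turn, a rotation vector about the tool's x, y, z in units of 6 degrees (1.0 is 6 degrees), a list of three; "fingers": the closure, from 0 (fully open) to 1 (shut). In form: [{"dp": [tx, ty, tz], "turn": [wx, wy, wz], "fingers": fingers}, ...]. A call has 1 to 5 rows; each row shifts and turns the commanded pose from where the row before left it, along the tool's axes as they then stand; what a row does not reach is not made up. A row lasts 1/12 s, in which the tool goes at most 41.7 mm and 7.16 degrees, less where a joint would pass 70% of its speed; a pose out of reach is approached as far as the arm can. A call is refused whole if a number of a shift passes 1 or a number of a turn 1, either way. A call with a gripper value outside its range is refused whole. The fingers move at their own pace and stop on an object; "force" is the grip in N (left out, the last holds). Time passes only in rows, so rows that do not move let the fingers close. It gives the time, the measured TCP pose, the force, the opening and the grip force at its end, in the units of the state.
- r.sense(): the state, without advancing time (a new reading comes with each control period).
- r.grab_frame(name): name is "scene" or "top" or "wrist"; returns a dict with "pixels" (480x640x3 uint8, red, green, blue), "fx", "fy", "cx", "cy" (pixels), "pose" (4x4, takes a point from camera to world coordinates). Camera axes: x right, y down, z forward; pixel columns grow to the right and rows downward; lengths in mm; the calibration is good to about 2 mm. A picture is of the moment at which its call begins. There is no depth.
- r.sign_off(): hands the job in; it is judged then, once.
The state is a dict: "clock": time; "qpos": joint angles; "qvel": joint speeds; "joint_efforts": joint torques, N m; "eef_pos": TCP position; "tcp_rot": TCP orientation; "contact_force": force on the tool from outside, world axes, zero at the start; "wrist_torque": the same for the moment, N m; "opening": opening from 0.0 (shut) to 1.0 (fully open); "grasp_force": force on a finger pad.
Only numpy, scipy, OpenCV 4.12 (cv2) and the standard library are available. Lean on these libraries where they do the work, as an engineer would, in place of code of your own. Each camera call takes 0.05 s, during which the arm holds its last target. There are 200 camera calls.

TASK

Take the ring basket by its green grip off the arm of the blue drip stand and, without setting it down anywhere, gently hang it on the arm of the red drying stand, keeping it level all the way so that both rings stay in it. Then slide it back along that arm until it has clicked fully home into the roller catch against the orange buffer; the click takes a firm push of about 8 N, but do not force it (no harder than 12 N), and its place must be found by feel. Let go, leave the basket hanging there, and leave the other things on the bench alone.

Things in the scene. Friction and masses are not known exactly. Their poses are not given: they have to be found in the camera images.
- basket: Ring basket, loose, 0.2 to 0.3 kg. Origin: centre of the tray's underside; z up, x along the arm it hangs on, +x towards the post (same on both stands). Aluminium tray 70 (x) x 90 (y) x 22 high, walls 3. Two upright straps (14 wide in x, y = +-7 to +-11) rise from its floor to the channel. The arm passes between the straps, so the basket goes on and off only endwise over the arm's tip.
- basket_channel (a point): Middle of the underside of the channel's roof, 100 mm above the basket's origin; this rests on the arm's top when hung. Upside-down steel channel, 40 long in x, 20 wide outside, 14 inside (3 mm play each side of an arm), roof 5 thick, walls reaching 12 below the roof. Channel and arms are polished and slide with about 1 N.
- basket_grip (a point): Where to hold: 130 mm above the basket's origin, inside the green grip block 20 (x) x 30 (y) x 40 high, which stands on the channel's roof (block z = 105 to 145 in the basket's frame). Keep fingertips above z = 108. Gripped across its 20 mm (along x) it resists the push best.
- basket_pins (a point): Midway between two upright brass pins, 7 dia, 12 high, at y = +-9.5, x = +16, z = 89 to 101 in the basket's frame; they stand out 3 mm from the channel's sides and snap between the catch's rollers.
- drip_stand: Blue drip stand, where the basket hangs at the start (its origin at x = -130 to -90, z = 85). Fixed. Origin on the table under its round 16 mm post; x away from the robot, z up. Base 130 x 90 x 12, centred at x = -30. The arm, a square 8 x 8 bar, runs level from the post along -x at y = 0, top face at z = 185; nothing stands above it.
- dry_stand: Red drying stand, where the basket must go, hanging with its origin at z = 85; carries the roller catch on its arm. Fixed. Origin on the table under its round 16 mm post; x away from the robot, z up. Base 130 x 90 x 12, centred at x = -30. The arm, a square 8 x 8 bar, runs level from the post along -x at y = 0, top face at z = 185; nothing stands above it.
- dry_landing (a point): Point on top of the drying arm (x = -145, y = 0, z = 185 in the stand's frame) in front of the catch: channel lowered here (slowly, 10 mm/s or less), all is clear of the catch. The black catch (64 wide, top 2 above the arm's top) is clamped where, within 50 mm, is not known or measured: its two upright brass rollers, 10 dia, one each side of the arm, stand at x = -95 to -45.
- buffer (a joint): Orange sprung plate behind the rollers: how far pushed to +x, m; 0 free, about 0.003 with the basket home, hard stop 0.004, 1.6 N/mm. Sliding +x: pins meet the sprung rollers 6 mm short of them, push rises to about 8 N, falls to nothing or below once pins pass, 3 mm on the channel meets the buffer, home 3 mm after that: held there, and pushing on, the push rises again past 5 N.
- drip_stand_tip (a point): Top of the yellow upturned tip ending the drip arm (x = -185 to -179, centre -182, 8 wide, top z = 194 in the stand's frame). It rises 9 above the arm's top: raise the basket by 18 or so to pass it.
- dry_stand_tip (a point): Top of the yellow tip ending the drying arm, the same size and place in its own stand's frame.
- ring_gold: Brass-coloured ring, 22 dia, 6 high, loose in the basket's tray, at its +y side. Origin: centre of its underside.
- ring_silver: Steel ring, 21 dia, 6 high, loose in the tray at its -y side. Origin: centre of its underside.
- brush: Bystander: blue-handled brush, 170 long, lying. Leave alone.
- jar_a: Bystander: grey lidded jar, 40 dia, 45 high. Leave alone.
- jar_b: Bystander: the same.
- phone: Bystander: black phone, 150 x 72 x 9, lying. Leave alone.
- loupe: Bystander: black loupe, 36 dia, 28 high. Leave alone.
- screwdriver: Bystander: screwdriver, 150 long, lying. Leave alone.
- stone_box: Bystander: clear divided box, 110 x 80 x 40, between the stands. Leave alone.
- spool: Bystander: brass cylinder, 32 dia, 30 high. Leave alone.
Things that resemble listed ones, but are neither listed nor needed, are in the scene too. There is more than one size of the basket; the one meant has the size given above.

How it is judged (in metres and radians):
On the way, in this order (a step that is already met when the one before it is completed fails the run):
1. the basket is off the drip arm, held clear of both stands (horizontal distance between basket and drip_stand above 0.2 m and contact force between basket and drip_stand below 0.1 N and contact force between basket and dry_stand below 0.1 N and height (world z) of basket above 0.05 m), for 0.1 s.
2. the basket rests on the drying arm, pushed home so that it presses the buffer back (y of basket in the frame of dry_stand between -0.008 and 0.008 m and x of basket in the frame of dry_stand between -0.14 and -0.04 m and z of basket in the frame of dry_stand between 0.08 and 0.09 m and value of joint buffer above 0.0015 m), for 0.2 s.
At the end, for the whole second after the job is handed in: The basket hangs released and at rest (under 20 mm/s) on the drying arm, within 8 mm of its centreline and 5 mm of its hanging height, tilted less than 0.1 rad, held by the roller catch with the buffer pressed back more than 1.5 mm; both rings lie in its tray (all of step 2 and angle between basket's own z axis and vertical below 0.1 rad and linear speed of basket below 0.02 m/s and contact force between basket and dry_stand above 0.5 N and contact force between basket and the fingers below 0.05 N and x of ring_gold in the frame of basket between -0.036 and 0.036 m and y of ring_gold in the frame of basket between -0.046 and 0.046 m and z of ring_gold in the frame of basket between -0.005 and 0.03 m and x of ring_silver in the frame of basket between -0.036 and 0.036 m and y of ring_silver in the frame of basket between -0.046 and 0.046 m and z of ring_silver in the frame of basket between -0.005 and 0.03 m); the robot touches nothing.
It fails at once if the basket is tipped more than 0.2 rad from level (angle between basket's own z axis and vertical above 0.2 rad).
It fails at once if the basket is pressed on the drying stand or its catch with more than 30 N (all its contacts there added up) (contact force between basket and dry_stand above 30 N).
It fails at once if the basket is pressed on the drip stand with more than 30 N (all its contacts there added up) (contact force between basket and drip_stand above 30 N).
It fails at once if the basket is set down low (underside under 30 mm above the bench) (height (world z) of basket below 0.03 m).
It fails at once if a bystander is moved more than 30 mm (distance of any of brush, jar_a, jar_b, phone, loupe, screwdriver, stone_box, spool from where it was at the start of the episode above 0.03 m).
It also fails if it takes over 67 s, if anything falls off the work surface, if the arm or the gripper's body presses on something with over 40 N, if the wrist force passes 120 N, or if a joint passes its speed limit or range.

## Working session

There is one attempt and no reset: what is moved stays moved. The work goes in short steps, Python scripts to look and compute and a tool call to move; the robot and the scene stay as the last step left them, time stands still between calls to the robot, and variables do not carry over. Pictures are saved under pics/ and viewed, at most 10 in all, crops included, and the job is handed in when it is done.

Besides the shell and the picture viewer there is one more tool, called as name(argument=value, ...) on one line, values as JSON. play_rows: Moves the arm, as the interface text tells. Its arguments: {"type":"object","properties":{"rows":{"type":"array"},"force":{"type":"number"}},"required":["rows"]}

```bash
mkdir -p pics
cat > h.py <<'E'
import numpy as np,cv2
from rig import r
def grab(n):
    f=r.grab_frame(n); f['bgr']=cv2.cvtColor(np.asarray(f['pixels']),cv2.COLOR_RGB2BGR); return f
def ray(f,u,v):
    P=np.array(f['pose']); d=P[:3,:3]@np.array([(u-f['cx'])/f['fx'],(v-f['cy'])/f['fy'],1]); return P[:3,3],d/np.linalg.norm(d)
def onz(f,u,v,z):
    o,d=ray(f,u,v); return o+d*(z-o[2])/d[2]
def proj(f,p):
    P=np.array(f['pose']); c=P[:3,:3].T@(np.array(p)-P[:3,3]); return [f['fx']*c[0]/c[2]+f['cx'],f['fy']*c[1]/c[2]+f['cy']]
E
python3 - <<'E'
from h import *
for n in('scene','top'):
    f=grab(n); cv2.imwrite(f'pics/{n}0.png',f['bgr']); print(n,f['fx'],f['cx'],f['cy'],np.round(f['pose'],3).tolist())
print(r.sense(),r.tcp_to_grasp)
E
```

```text
scene 572.0599923336506 317.77592726020686 236.3130984991322 [[-0.653, 0.49, -0.577, 1352.564], [0.757, 0.405, -0.513, 720.036], [-0.018, -0.772, -0.635, 1032.061], [0.0, 0.0, 0.0, 1.0]]
top 583.4002310115691 324.74714759735207 242.16022202238454 [[0.026, -0.972, 0.235, 241.111], [-1.0, -0.026, 0.004, 5.441], [0.002, -0.235, -0.972, 1491.865], [0.0, 0.0, 0.0, 1.0]]
{'clock': 0.1, 'qpos': array([ 1.28057182e+00,  3.53594710e-01,  1.63406181e+00,  5.81073977e-07,
        1.15518184e+00, -2.41099095e-03]), 'qvel': array([ 0.00119419, -0.00205644, -0.00181833,  0.00078088,  0.00061346,
       -0.00184507]), 'joint_efforts': array([ 8.73287354e-04, -6.06358767e+01, -3.42815387e+01,  5.43531905e-05,
        4.01972633e-03, -2.01806563e-05]), 'eef_pos': array([177.29545768, 598.88412316, 230.62598928]), 'tcp_rot': array([-3.14034695e+00, -3.53469166e-06,  2.85377890e+00]), 'contact_force': array([ 0.25368472,  0.19046366, -0.41715807]), 'wrist_torque': array([-0.03181484, -0.01610449, -0.04309349]), 'grasp_force': 0.0, 'opening': 1.0021238839992177} 18.700000000000003
```

View pics/top0.png

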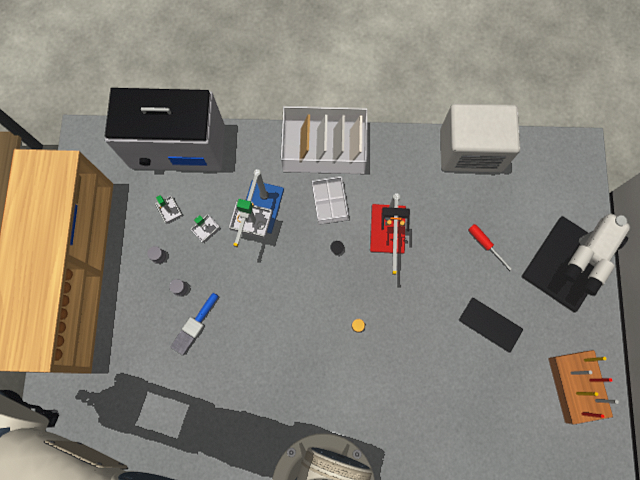

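View pics/scene0.png

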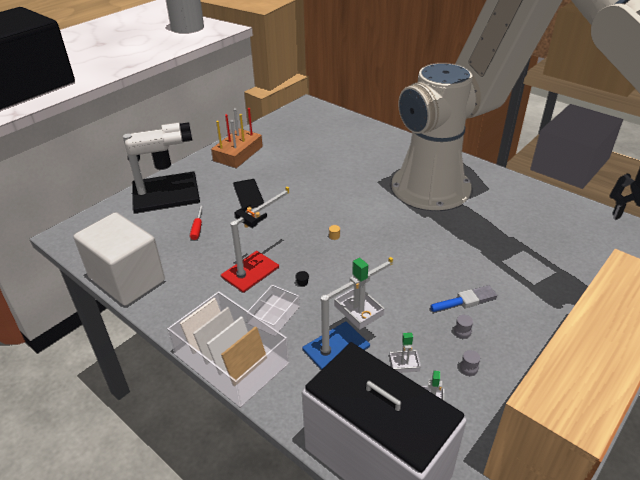

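The top view shows these candidates for the target:
- The basket hanging on the blue stand, with its green grip at (244,205).
- Two smaller baskets standing on the bench, at (167,205) and (205,226).

I choose the hanging one. The red stand's arm tip is at (394,271) and its post at (397,197). The blue stand's tip is at (236,244) and its post at (257,174). The scene view agrees: grip (360,269), tips (390,260) and (287,189).

```bash
cat >> h.py <<'E'
def blobs(f,lo,hi,amin=6):
    m=cv2.inRange(cv2.cvtColor(f['bgr'],cv2.COLOR_BGR2HSV),lo,hi)
    n,_,s,c=cv2.connectedComponentsWithStats(m)
    return [(np.round(c[i],1).tolist(),s[i].tolist()) for i in range(1,n) if s[i,4]>=amin]
def tri(obs):
    A=np.zeros((3,3));b=np.zeros(3)
    for f,u,v in obs:
        o,d=ray(f,u,v);M=np.eye(3)-np.outer(d,d);A+=M;b+=M@o
    return np.linalg.solve(A,b)
E
python3 - <<'E'
from h import *
T=grab('top');S=grab('scene')
for f in(T,S):
    print('green',blobs(f,(45,120,40),(75,255,255)));print('yel',blobs(f,(18,120,120),(32,255,255),3))
    print('red',blobs(f,(0,180,90),(4,255,255),60),'blue',blobs(f,(100,150,60),(118,255,255),60))
c=cv2.resize(T['bgr'][150:290,130:330],(800,560),interpolation=cv2.INTER_CUBIC);cv2.imwrite('pics/cropt.png',c)
E
```

```text
green [([160.4, 200.4], [156, 196, 9, 10, 52]), ([244.2, 205.6], [237, 199, 15, 14, 157]), ([198.9, 220.0], [194, 216, 10, 9, 56])]
yel [([308.7, 115.3], [308, 115, 2, 2, 3]), ([303.6, 128.8], [302, 127, 4, 5, 8]), ([307.2, 137.5], [307, 136, 2, 4, 4]), ([303.0, 138.0], [302, 138, 3, 1, 3]), ([307.3, 143.1], [306, 141, 3, 6, 9]), ([305.0, 145.5], [304, 144, 3, 4, 4]), ([22.7, 237.0], [0, 150, 62, 220, 4970]), ([25.7, 150.7], [25, 150, 2, 2, 3]), ([63.9, 157.6], [60, 151, 7, 12, 23]), ([51.7, 278.5], [19, 151, 59, 220, 2622]), ([25.0, 155.5], [24, 154, 3, 4, 4]), ([62.5, 154.5], [62, 154, 2, 2, 4]), ([75.6, 164.5], [75, 161, 2, 8, 8]), ([61.5, 165.6], [58, 164, 7, 5, 14]), ([58.8, 171.6], [58, 171, 3, 2, 5]), ([31.2, 176.5], [31, 175, 2, 4, 4]), ([58.0, 174.0], [57, 174, 3, 1, 3]), ([62.5, 177.2], [62, 174, 2, 7, 8]), ([57.0, 184.4], [56, 180, 4, 10, 21]), ([61.1, 186.2], [60, 184, 3, 6, 9]), ([55.9, 194.5], [55, 190, 3, 10, 15]), ([60.2, 193.0], [60, 191, 2, 5, 5]), ([53.8, 208.3], [52, 201, 5, 15, 25]), ([20.7, 206.0], [20, 205, 2, 3, 3]), ([52.4, 219.0], [51, 217, 3, 5, 7]), ([238.
[... 1660 characters left out ...]
.0], [403, 333, 10, 12, 103]), ([435.9, 378.0], [433, 371, 7, 16, 95])]
yel [([241.6, 127.1], [239, 114, 6, 28, 57]), ([219.0, 133.9], [216, 121, 6, 28, 55]), ([287.3, 188.8], [286, 187, 3, 6, 12]), ([249.2, 208.2], [248, 208, 3, 2, 4]), ([257.4, 213.7], [256, 212, 3, 5, 7]), ([334.8, 228.8], [330, 225, 10, 12, 58]), ([333.4, 236.1], [331, 234, 5, 5, 18]), ([390.8, 258.8], [389, 257, 4, 5, 13]), ([357.0, 285.0], [357, 284, 1, 3, 3]), ([365.9, 311.3], [363, 311, 6, 2, 7]), ([363.3, 316.7], [363, 316, 2, 2, 3])]
red [([195.6, 228.9], [190, 218, 11, 22, 159]), ([250.6, 271.1], [221, 251, 58, 41, 1045])] blue [([446.2, 304.0], [431, 297, 32, 15, 242]), ([334.6, 343.7], [303, 322, 67, 47, 1171])]
```

View pics/cropt.png

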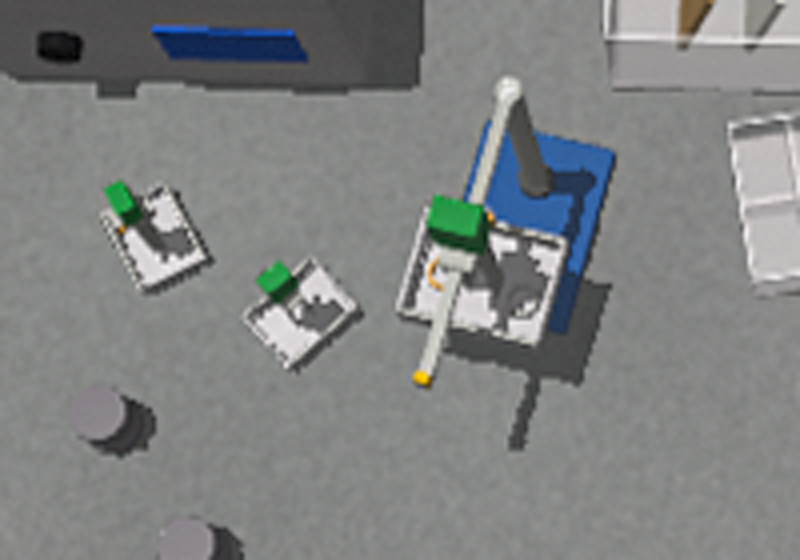

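The crop confirms the choice. The large basket hangs on the blue arm with its grip at about (244,205) in the top view; the two smaller look-alikes stand on the bench. The blue post top is at (257,172.5).

Run:
```python
from h import *
T=grab('top');S=grab('scene')
print('grip',tri([(T,244.2,205.6),(S,360.1,269)]))
# red post top via top view
for n,t,s,pt in(('drip',(235.2,243.6),(390.8,258.8),(257,172.5)),('dry',(394,271.6),(287.3,188.8),(397,197))):
    p=tri([(T,*t),(S,*s)]);q=onz(T,*pt,185);p2=onz(T,*t,190)
    a=np.arctan2(*(q-p2)[1::-1]);print(n,'tip',p,p2,'post',q,np.linalg.norm((q-p2)[:2]),'yaw',a)
```

```text
grip [632.52211471 197.66157825 211.54889562]
drip tip [546.70469347 216.45302242 192.13333989] [547.28653706 216.67266345 190.        ] post [723.07667384 176.5526784  185.        ] 180.31024759878784 yaw -0.22438343541822744
dry tip [ 491.49905794 -147.28595764  189.45570693] [ 491.55401351 -147.42749269  190.        ] post [ 670.90972855 -155.4074496   185.        ] 179.53315078091285 yaw -0.04446302439753509
```

```bash
cat >> h.py <<'E'
def plan(x,y,z,yaw,n,nd=2):
    from scipy.spatial.transform import Rotation as Ro
    s=r.sense();p=s['eef_pos'];y0=s['tcp_rot'][2];dy=(yaw-y0+np.pi)%(2*np.pi)-np.pi
    d=(np.array([x,y,z])-p)/n
    print('from',np.round(p,1),np.round(s['tcp_rot'],3),'F',np.round(s['contact_force'],1),'t',s['clock'])
    for i in range(n):
        a=y0+dy*i/n; R=Ro.from_euler('xyz',[np.pi,0,a]).as_matrix()
        print(np.round(R.T@d/40,nd).tolist(),'tz',round(-dy/n/np.radians(6),nd))
E
python3 -c "
from h import *
plan(632,198,290,1.346,17)"
```

```text
from [177.4 599.2 231.1] [-3.141  0.     2.854] F [-0.3  0.4 -0. ] t 0.3
[-0.81, -0.38, -0.09] tz 0.85
[-0.84, -0.3, -0.09] tz 0.85
[-0.86, -0.23, -0.09] tz 0.85
[-0.88, -0.15, -0.09] tz 0.85
[-0.89, -0.07, -0.09] tz 0.85
[-0.89, 0.01, -0.09] tz 0.85
[-0.89, 0.09, -0.09] tz 0.85
[-0.88, 0.16, -0.09] tz 0.85
[-0.86, 0.24, -0.09] tz 0.85
[-0.83, 0.32, -0.09] tz 0.85
[-0.8, 0.39, -0.09] tz 0.85
[-0.76, 0.46, -0.09] tz 0.85
[-0.72, 0.52, -0.09] tz 0.85
[-0.67, 0.59, -0.09] tz 0.85
[-0.62, 0.64, -0.09] tz 0.85
[-0.56, 0.7, -0.09] tz 0.85
[-0.49, 0.74, -0.09] tz 0.85
```

play_rows(rows=[{"dp": [-0.81,-0.38,-0.09],"turn": [0,0,0.85],"fingers": 0},{"dp": [-0.84,-0.3,-0.09],"turn": [0,0,0.85],"fingers": 0},{"dp": [-0.86,-0.23,-0.09],"turn": [0,0,0.85],"fingers": 0},{"dp": [-0.88,-0.15,-0.09],"turn": [0,0,0.85],"fingers": 0},{"dp": [-0.89,-0.07,-0.09],"turn": [0,0,0.85],"fingers": 0}])

```text
clock: 0.72
eef_pos: [312.0, 479.9, 249.5]
tcp_rot: [3.141, 0.0, 2.405]
contact_force: [-0.1, 0.8, 0.8]
opening: 1.001
grasp_force: 0.0
```

play_rows(rows=[{"dp": [-0.89,0.01,-0.09],"turn": [0,0,0.85],"fingers": 0},{"dp": [-0.89,0.09,-0.09],"turn": [0,0,0.85],"fingers": 0},{"dp": [-0.88,0.16,-0.09],"turn": [0,0,0.85],"fingers": 0},{"dp": [-0.86,0.24,-0.09],"turn": [0,0,0.85],"fingers": 0},{"dp": [-0.83,0.32,-0.09],"turn": [0,0,0.85],"fingers": 0}])

```text
clock: 1.13
eef_pos: [445.8, 361.4, 267.6]
tcp_rot: [3.141, -0.0, 1.959]
contact_force: [0.3, 1.3, 0.4]
opening: 1.001
grasp_force: 0.0
```

play_rows(rows=[{"dp": [-0.8,0.39,-0.09],"turn": [0,0,0.85],"fingers": 0},{"dp": [-0.76,0.46,-0.09],"turn": [0,0,0.85],"fingers": 0},{"dp": [-0.72,0.52,-0.09],"turn": [0,0,0.85],"fingers": 0},{"dp": [-0.67,0.59,-0.09],"turn": [0,0,0.85],"fingers": 0},{"dp": [-0.62,0.64,-0.09],"turn": [0,0,0.85],"fingers": 0}])

```text
clock: 1.55
eef_pos: [578.9, 243.1, 285.5]
tcp_rot: [3.142, -0.0, 1.514]
contact_force: [0.9, 1.0, -0.4]
opening: 0.997
grasp_force: 0.0
```

play_rows(rows=[{"dp": [-0.56,0.7,-0.09],"turn": [0,0,0.85],"fingers": 0},{"dp": [-0.49,0.74,-0.09],"turn": [0,0,0.85],"fingers": 0},{"dp": [0,0,0],"turn": [0,0,0],"fingers": 0},{"dp": [0,0,0],"turn": [0,0,0],"fingers": 0}])

```text
clock: 1.88
eef_pos: [632.1, 195.7, 292.2]
tcp_rot: [-3.141, 0.0, 1.338]
contact_force: [-0.5, 0.5, 0.2]
opening: 1.002
grasp_force: 0.0
```

Run:
```python
from h import *
W=grab('wrist');cv2.imwrite('pics/w1.png',W['bgr'])
s=r.sense();print(s['eef_pos'],s['tcp_rot'],s['clock'])
for b in blobs(W,(45,120,40),(75,255,255),100):print('g',b)
for b in blobs(W,(18,120,120),(32,255,255),15):print('y',b)
print(np.round(W['pose'],2).tolist(), [proj(W,p) for p in ([632.5,197.7,230],[547,216.5,194])])
```

```text
[631.06263278 196.72187952 292.01609218] [-3.14063174e+00  7.87642551e-05  1.34018650e+00] 1.9333
g ([280.0, 53.9], [265, 39, 30, 32, 533])
g ([317.4, 246.6], [302, 233, 34, 33, 882])
y ([317.9, 179.3], [307, 168, 23, 24, 148])
y ([342.7, 220.0], [339, 218, 9, 5, 34])
y ([184.7, 239.8], [178, 231, 16, 18, 180])
y ([634.4, 281.3], [627, 278, 13, 7, 26])
y ([607.2, 286.3], [602, 284, 11, 5, 20])
[[0.97, -0.22, -0.07, 648.56], [-0.23, -0.93, -0.28, 266.32], [-0.0, 0.29, -0.96, 434.24], [0.0, 0.0, 0.0, 1.0]] [[np.float64(321.0899687435003), np.float64(255.69804407506913)], [np.float64(185.0173617135123), np.float64(239.47809908640843)]]
```

View pics/w1.png

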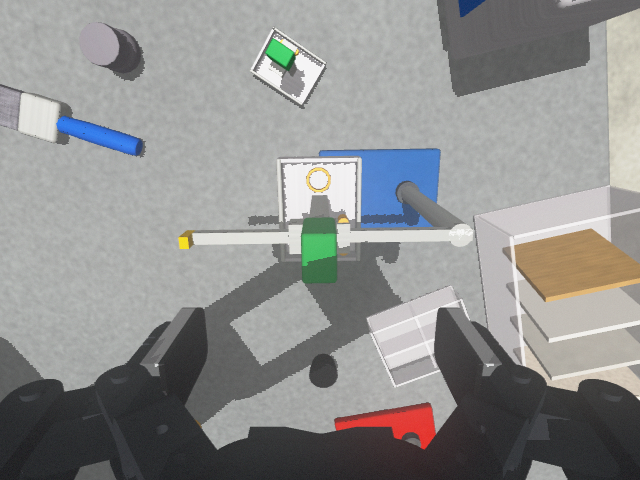

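The wrist view shows the hanging basket's green grip spanning columns 302–337 and rows 219–283. The arm runs from its tip at (185,240) to the post top at (461,235).

Run:
```python
from h import *
W=grab('wrist')
a=onz(W,184,238,194);b=onz(W,461,233,185);print(a,b,np.arctan2(b[1]-a[1],b[0]-a[0]))
g=cv2.inRange(cv2.cvtColor(W['bgr'],cv2.COLOR_BGR2HSV),(45,120,20),(75,255,255));g[:150]=0
v,u=np.nonzero(g);print(u.min(),u.max(),v.min(),v.max())
yaw=-.224;c,s=np.cos(yaw),np.sin(yaw)
for z in(190,230):
  for X in(-10,10):
    for Y in(-15,15): print(z,X,Y,np.round(proj(W,[632.5+c*X-s*Y,197.7+s*X+c*Y,z]),1))
plan(632,198,201,1.346,6)
```

```text
[545.53738785 218.46602767 194.        ] [721.83098263 177.97363517 185.        ] -0.2257713391430181
304 338 235 282
190 -10 -15 [308.1 258.6]
190 -10 15 [307.4 214.5]
190 10 -15 [338.3 258.4]
190 10 15 [338.6 214.3]
230 -10 -15 [305.9 282.2]
230 -10 15 [304.9 231. ]
230 10 -15 [341.3 282. ]
230 10 15 [341.8 230.8]
from [630.5 197.4 292. ] [-3.14   0.     1.341] F [-1.2 -0.1 -0.6] t 1.9833
[0.0, 0.01, 0.38] tz -0.01
[0.0, 0.01, 0.38] tz -0.01
[0.0, 0.01, 0.38] tz -0.01
[0.0, 0.01, 0.38] tz -0.01
[0.0, 0.01, 0.38] tz -0.01
[0.0, 0.01, 0.38] tz -0.01
```

play_rows(rows=[{"dp": [0,0,0.5],"turn": [0,0,0],"fingers": 0},{"dp": [0,0,0.5],"turn": [0,0,0],"fingers": 0},{"dp": [0,0.01,0.5],"turn": [0,0,0],"fingers": 0},{"dp": [0,0.01,0.45],"turn": [0,0,0],"fingers": 0},{"dp": [0,0,0.3],"turn": [0,0,-0.05],"fingers": 0}], force=40)

```text
clock: 2.4
eef_pos: [630.0, 198.1, 200.6]
tcp_rot: [-3.139, 0.001, 1.348]
contact_force: [-0.7, 0.7, -0.7]
opening: 1.003
grasp_force: 0.0
```

play_rows(rows=[{"dp": [0,0,0],"turn": [0,0,0],"fingers": 0.3},{"dp": [0,0,0],"turn": [0,0,0],"fingers": 0.6},{"dp": [0,0,0],"turn": [0,0,0],"fingers": 1},{"dp": [0,0,0],"turn": [0,0,0],"fingers": 1},{"dp": [0,0,0],"turn": [0,0,0],"fingers": 1}])

```text
clock: 2.82
eef_pos: [632.5, 197.2, 203.8]
tcp_rot: [3.14, -0.001, 1.346]
contact_force: [-0.4, -0.4, -0.2]
opening: 0.299
grasp_force: 0.0
```

play_rows(rows=[{"dp": [0,0,0],"turn": [0,0,0],"fingers": 1},{"dp": [0,0,0],"turn": [0,0,0],"fingers": 1},{"dp": [0,0,0],"turn": [0,0,0],"fingers": 1}])

```text
clock: 3.07
eef_pos: [632.5, 197.2, 203.7]
tcp_rot: [3.14, -0.001, 1.346]
contact_force: [-1.7, -1.1, 6.6]
opening: 0.225
grasp_force: 41.0
```

Run:
```python
from h import *
S=grab('scene');cv2.imwrite('pics/s2.png',cv2.resize(S['bgr'][180:360,260:480],(733,600)))
s=r.sense();print({k:np.round(v,2) for k,v in s.items()})
```

```text
{'clock': np.float64(3.12), 'qpos': array([0.3 , 0.43, 1.57, 0.  , 1.13, 0.52]), 'qvel': array([-0., -0.,  0.,  0., -0.,  0.]), 'joint_efforts': array([ -0.46, -61.7 , -31.8 ,  -0.18,  -0.36,   0.  ]), 'eef_pos': array([632.47, 197.17, 203.67]), 'tcp_rot': array([ 3.14, -0.  ,  1.35]), 'contact_force': array([-1.46,  0.7 ,  5.72]), 'wrist_torque': array([0.03, 0.17, 0.04]), 'grasp_force': np.float64(40.95), 'opening': np.float64(0.23)}
```

View pics/s2.png

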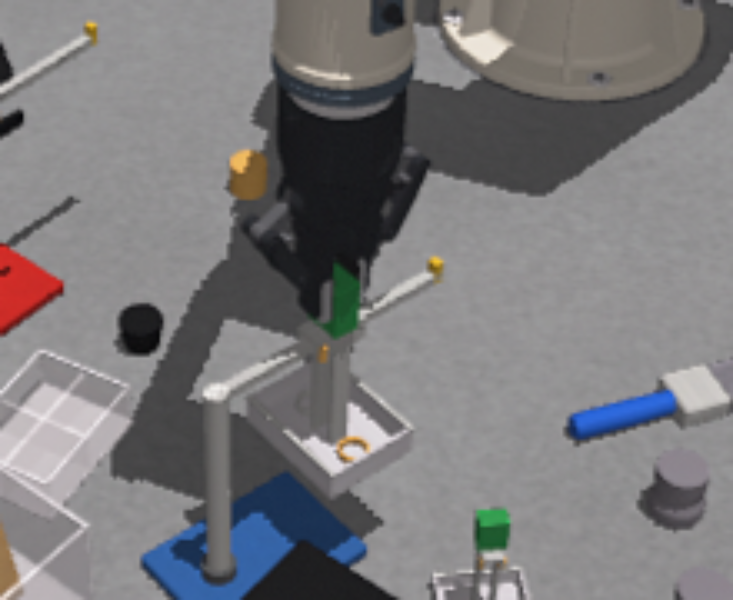

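The basket is gripped and hanging level, with the grip in the pads and the gold ring visible in the tray at (352,448). I'll lift 20 mm and slide off over the tip.

play_rows(rows=[{"dp": [0,0,-0.05],"turn": [0,0,0],"fingers": 1},{"dp": [0,0,-0.12],"turn": [0,0,0],"fingers": 1},{"dp": [0,0,-0.13],"turn": [0,0,0],"fingers": 1},{"dp": [0,0,-0.13],"turn": [0,0,0],"fingers": 1},{"dp": [0,0,-0.1],"turn": [0,0,0],"fingers": 1}])

```text
clock: 3.53
eef_pos: [632.1, 196.9, 224.3]
tcp_rot: [3.141, -0.0, 1.346]
contact_force: [0.9, 0.6, -3.3]
opening: 0.223
grasp_force: 39.7
```

Run:
```python
from h import *
S=grab('scene');cv2.imwrite('pics/s3.png',cv2.resize(S['bgr'][240:360,290:440],(750,600)))
s=r.sense();print({k:np.round(v,3) for k,v in s.items() if k[:4] in('eef_','tcp_','cont','wris','open','gras')})
```

```text
{'eef_pos': array([632.461, 197.106, 225.164]), 'tcp_rot': array([ 3.140e+00, -1.000e-03,  1.346e+00]), 'contact_force': array([-0.119,  0.625, -2.014]), 'wrist_torque': array([ 0.061, -0.043,  0.062]), 'grasp_force': np.float64(39.698), 'opening': np.float64(0.224)}
```

View pics/s3.png

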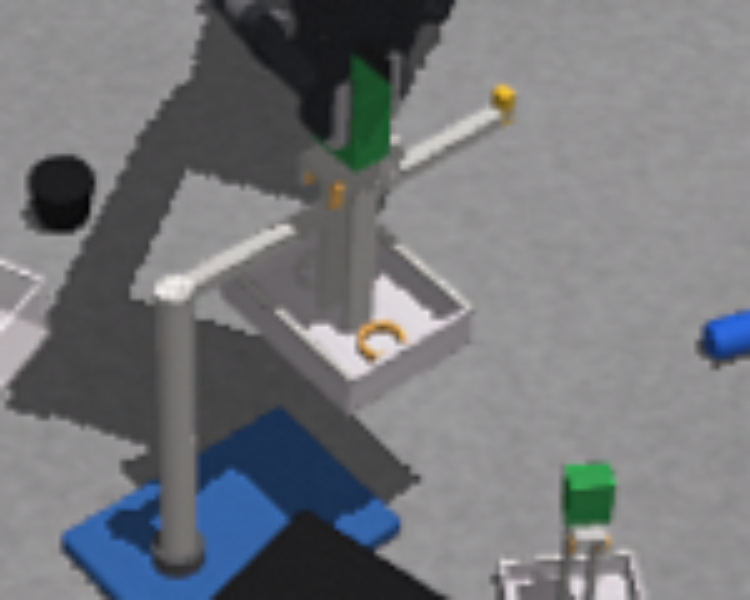

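The basket has come up clear of the arm and level, with the gold ring at (380,340). Sliding off now.

play_rows(rows=[{"dp": [0,-0.1,0],"turn": [0,0,0],"fingers": 1},{"dp": [0,-0.2,0],"turn": [0,0,0],"fingers": 1},{"dp": [0,-0.28,0],"turn": [0,0,0],"fingers": 1},{"dp": [0,-0.3,0],"turn": [0,0,0],"fingers": 1},{"dp": [0,-0.3,0],"turn": [0,0,0],"fingers": 1}])

```text
clock: 4.0
eef_pos: [584.1, 207.7, 223.3]
tcp_rot: [-3.141, 0.0, 1.346]
contact_force: [0.0, -0.0, -3.7]
opening: 0.226
grasp_force: 39.7
```

play_rows(rows=[{"dp": [0,-0.3,0],"turn": [0,0,0],"fingers": 1},{"dp": [0,-0.3,0],"turn": [0,0,0],"fingers": 1},{"dp": [0,-0.3,0],"turn": [0,0,0],"fingers": 1},{"dp": [0,-0.3,0],"turn": [0,0,0],"fingers": 1},{"dp": [0,-0.3,0],"turn": [0,0,0],"fingers": 1}])

```text
clock: 4.42
eef_pos: [526.2, 221.2, 223.8]
tcp_rot: [3.141, -0.0, 1.346]
contact_force: [0.6, 0.2, -2.3]
opening: 0.228
grasp_force: 39.7
```

play_rows(rows=[{"dp": [0,-0.3,0],"turn": [0,0,0],"fingers": 1},{"dp": [0,-0.3,0],"turn": [0,0,0],"fingers": 1},{"dp": [0,-0.3,0],"turn": [0,0,0],"fingers": 1},{"dp": [0,-0.2,0],"turn": [0,0,0],"fingers": 1},{"dp": [0,-0.1,0],"turn": [0,0,0],"fingers": 1}])

```text
clock: 4.83
eef_pos: [479.3, 231.9, 223.7]
tcp_rot: [-3.141, 0.0, 1.346]
contact_force: [0.1, 0.3, -3.7]
opening: 0.224
grasp_force: 39.7
```

Run:
```python
from h import *
plan(425,10,226,1.46,9)
plan(425,-144,226,1.526,16)
```

```text
from [479.3 231.9 223.7] [-3.141  0.     1.346] F [ 0.1  0.3 -3.7] t 4.8333
[-0.63, -0.01, -0.01] tz -0.12
[-0.63, -0.02, -0.01] tz -0.12
[-0.63, -0.03, -0.01] tz -0.12
[-0.63, -0.03, -0.01] tz -0.12
[-0.63, -0.04, -0.01] tz -0.12
[-0.63, -0.05, -0.01] tz -0.12
[-0.63, -0.06, -0.01] tz -0.12
[-0.63, -0.07, -0.01] tz -0.12
[-0.63, -0.07, -0.01] tz -0.12
from [479.3 231.9 223.7] [-3.141  0.     1.346] F [ 0.1  0.3 -3.7] t 4.8333
[-0.59, 0.05, -0.0] tz -0.11
[-0.59, 0.04, -0.0] tz -0.11
[-0.59, 0.03, -0.0] tz -0.11
[-0.59, 0.03, -0.0] tz -0.11
[-0.59, 0.02, -0.0] tz -0.11
[-0.59, 0.01, -0.0] tz -0.11
[-0.59, 0.01, -0.0] tz -0.11
[-0.59, 0.0, -0.0] tz -0.11
[-0.59, -0.01, -0.0] tz -0.11
[-0.59, -0.01, -0.0] tz -0.11
[-0.59, -0.02, -0.0] tz -0.11
[-0.59, -0.03, -0.0] tz -0.11
[-0.59, -0.03, -0.0] tz -0.11
[-0.59, -0.04, -0.0] tz -0.11
[-0.59, -0.05, -0.0] tz -0.11
[-0.59, -0.05, -0.0] tz -0.11
```

play_rows(rows=[{"dp": [-0.15,-0.02,0],"turn": [0,0,-0.11],"fingers": 1},{"dp": [-0.3,-0.02,0],"turn": [0,0,-0.11],"fingers": 1},{"dp": [-0.4,-0.03,0],"turn": [0,0,-0.11],"fingers": 1},{"dp": [-0.45,-0.03,0],"turn": [0,0,-0.11],"fingers": 1},{"dp": [-0.45,-0.03,0],"turn": [0,0,-0.11],"fingers": 1}])

```text
clock: 5.25
eef_pos: [462.0, 163.0, 223.7]
tcp_rot: [3.141, 0.0, 1.405]
contact_force: [-0.9, -0.2, -3.1]
opening: 0.228
grasp_force: 39.7
```

play_rows(rows=[{"dp": [-0.45,-0.03,0],"turn": [0,0,-0.11],"fingers": 1},{"dp": [-0.45,-0.03,0],"turn": [0,0,-0.11],"fingers": 1},{"dp": [-0.45,-0.04,0],"turn": [0,0,-0.11],"fingers": 1},{"dp": [-0.45,-0.04,0],"turn": [0,0,-0.11],"fingers": 1},{"dp": [-0.45,-0.04,0],"turn": [0,0,-0.11],"fingers": 1}])

```text
clock: 5.67
eef_pos: [441.8, 74.7, 223.8]
tcp_rot: [3.141, 0.0, 1.462]
contact_force: [1.0, 0.8, -3.2]
opening: 0.227
grasp_force: 39.7
```

play_rows(rows=[{"dp": [-0.45,-0.05,0],"turn": [0,0,-0.11],"fingers": 1},{"dp": [-0.45,-0.05,0],"turn": [0,0,-0.11],"fingers": 1},{"dp": [-0.4,-0.05,0],"turn": [0,0,-0.11],"fingers": 1},{"dp": [-0.3,-0.05,0],"turn": [0,0,-0.11],"fingers": 1},{"dp": [-0.15,-0.05,0],"turn": [0,0,-0.11],"fingers": 1}])

```text
clock: 6.08
eef_pos: [425.4, 5.3, 223.8]
tcp_rot: [3.141, 0.001, 1.519]
contact_force: [0.3, -0.8, -2.4]
opening: 0.227
grasp_force: 39.7
```

Run:
```python
from h import *
W=grab('wrist');cv2.imwrite('pics/w2.png',W['bgr'])
print(r.sense()['eef_pos'],r.sense()['tcp_rot'])
for b in blobs(W,(18,120,120),(32,255,255),15):print('y',b)
print([np.round(proj(W,p),1) for p in ([491.5,-147.3,194],[671,-155.4,185])])
```

```text
[424.97806327   5.0467522  223.74744157] [3.14150786e+00 9.89042647e-04 1.51941347e+00]
y ([356.1, 271.7], [349, 268, 15, 7, 78])
[array([447.7, 517.3]), array([739. , 501.5])]
```

View pics/w2.png

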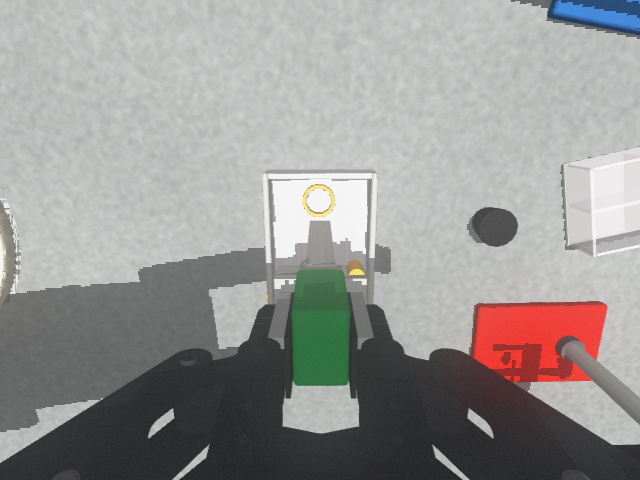

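The wrist view shows the basket level in the gripper with the gold ring at (318,200). The dry arm is still out of view, so I continue to the line of the arm.

play_rows(rows=[{"dp": [-0.15,0,0],"turn": [0,0,0],"fingers": 1},{"dp": [-0.3,0,0],"turn": [0,0,0],"fingers": 1},{"dp": [-0.4,-0.05,0],"turn": [0,0,0],"fingers": 1},{"dp": [-0.4,-0.05,0],"turn": [0,0,0],"fingers": 1},{"dp": [-0.4,-0.05,0],"turn": [0,0,0],"fingers": 1}])

```text
clock: 6.55
eef_pos: [416.2, -59.2, 223.8]
tcp_rot: [3.141, 0.0, 1.519]
contact_force: [0.4, 0.1, -3.1]
opening: 0.226
grasp_force: 39.7
```

play_rows(rows=[{"dp": [-0.4,0,0],"turn": [0,0,0],"fingers": 1},{"dp": [-0.4,0,0],"turn": [0,0,0],"fingers": 1},{"dp": [-0.4,0,0],"turn": [0,0,0],"fingers": 1},{"dp": [-0.4,0,0],"turn": [0,0,0],"fingers": 1},{"dp": [-0.3,0,0],"turn": [0,0,0],"fingers": 1}])

```text
clock: 6.97
eef_pos: [412.3, -135.6, 223.8]
tcp_rot: [3.141, 0.0, 1.519]
contact_force: [0.4, -0.2, -2.6]
opening: 0.23
grasp_force: 39.7
```

play_rows(rows=[{"dp": [-0.15,0,-0.03],"turn": [0,0,-0.04],"fingers": 1},{"dp": [-0.03,0,-0.02],"turn": [0,0,-0.03],"fingers": 1},{"dp": [0,0,0],"turn": [0,0,0],"fingers": 1}])

```text
clock: 7.22
eef_pos: [411.9, -141.7, 225.8]
tcp_rot: [3.141, -0.0, 1.526]
contact_force: [-0.1, 0.7, -2.7]
opening: 0.226
grasp_force: 39.7
```

Run:
```python
from h import *
W=grab('wrist');cv2.imwrite('pics/w3.png',W['bgr'])
print(r.sense()['eef_pos'],r.sense()['tcp_rot'])
for b in blobs(W,(18,120,120),(32,255,255),15):print('y',b)
print([np.round(proj(W,p),1) for p in ([491.5,-147.3,194],[671,-155.4,185])])
```

```text
[ 411.80764166 -141.29461403  225.76833503] [ 3.14138393e+00 -2.09731855e-04  1.52576242e+00]
y ([285.1, 135.4], [267, 117, 37, 38, 1119])
y ([356.1, 271.8], [349, 268, 15, 7, 78])
y ([478.4, 283.6], [466, 269, 24, 28, 419])
[array([487.2, 284.4]), array([836.4, 277.3])]
```

View pics/w3.png

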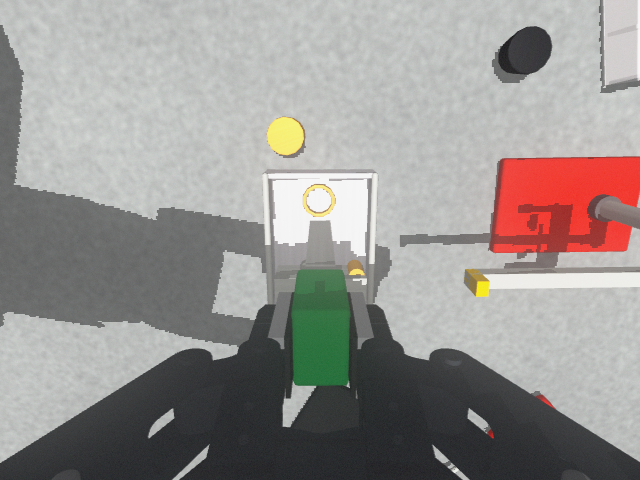

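The wrist view shows the dry arm's yellow tip at (478,283) with the arm running right at row ~279. The basket is level and the gold ring is in place at (318,200). Next I refine the arm's line and the grip's offset in the tool.

Run:
```python
from h import *
W=grab('wrist');p=r.sense()['eef_pos'];I=W['bgr'].astype(int);g=I.sum(2)
for c in(500,530,560,590,620,637):
    col=g[255:310,c]; print(c,[int(x)//3 for x in col[5:45]])
hsv=cv2.cvtColor(W['bgr'],cv2.COLOR_BGR2HSV)
gm=cv2.inRange(hsv,(45,120,20),(75,255,255));v,u=np.nonzero(gm);print('grip px',u.min(),u.max(),v.min(),v.max())
yaw=1.526-np.pi/2;c,s=np.cos(yaw),np.sin(yaw)
def cor(o,X,Y,z): return np.round(proj(W,[o[0]+c*X-s*Y,o[1]+s*X+c*Y,z]),1)
for X in(-10,10):
  for Y in(-15,15): print('grip',X,Y,cor(p,X,Y,p[2]+26.3))
t=[491.5,-147.3]
for X in(-3,3):
  for Y in(-4,4): print('tip',X,Y,cor(t,X,Y,194),cor(t,X,Y,177))
for d in(10,60):
  for Y in(-4,4): print('arm',d,Y,cor(t,d,Y,185),cor(t,d,Y,177))
```

```text
500 [190, 192, 192, 192, 188, 185, 186, 186, 188, 156, 144, 146, 142, 145, 147, 235, 236, 236, 237, 237, 236, 236, 236, 236, 236, 236, 236, 236, 236, 220, 193, 196, 195, 198, 197, 200, 203, 202, 203, 204]
530 [194, 193, 119, 117, 118, 120, 121, 119, 124, 146, 144, 124, 124, 126, 176, 236, 236, 236, 236, 237, 236, 236, 237, 237, 236, 236, 236, 236, 236, 206, 194, 196, 195, 194, 190, 188, 190, 190, 190, 190]
560 [193, 193, 192, 194, 192, 190, 185, 184, 164, 143, 142, 142, 143, 143, 223, 236, 237, 236, 237, 236, 237, 236, 236, 236, 236, 236, 237, 236, 229, 192, 192, 195, 197, 200, 199, 197, 201, 198, 193, 197]
590 [192, 195, 198, 199, 200, 198, 195, 198, 143, 142, 144, 140, 142, 172, 237, 237, 236, 237, 237, 236, 237, 237, 236, 237, 236, 236, 237, 236, 219, 189, 188, 191, 192, 195, 195, 198, 196, 196, 194, 194]
620 [195, 195, 194, 192, 194, 196, 198, 184, 140, 141, 140, 138, 143, 199, 236, 236, 236, 237, 236, 236, 237, 237, 236, 236, 237, 236, 237, 236, 201, 199, 202, 199, 201, 200, 199, 199, 195, 193, 193, 194]
637 [199, 199, 197, 199, 197, 196, 195, 166, 141, 144, 140, 120, 123, 220, 236, 236, 237, 236, 236, 237, 236, 237, 236, 236, 237, 237, 236, 228, 189, 191, 191, 190, 195, 195, 195, 196, 198, 196, 193, 193]
grip px 292 348 292 385
grip -10 -15 [293.4 384.1]
grip -10 15 [291.5 306. ]
grip 10 -15 [350.7 384.1]
grip 10 15 [352.7 306. ]
tip -3 -4 [480.2 292.8] [467.6 279.3]
tip -3 4 [482.2 277.5] [469.2 265.1]
tip 3 -4 [492.6 292.8] [479.  279.3]
tip 3 4 [494.7 277.5] [480.7 265.1]
arm 10 -4 [498.9 285.4] [492.2 279.3]
arm 10 4 [501.  270.7] [494.2 265.1]
arm 60 -4 [597.5 285.4] [587.1 279.3]
arm 60 4 [600.7 270.6] [590.2 265.1]
```

Run:
```python
from h import *
W=grab('wrist');g=W['bgr'].astype(float).sum(2)/3
pts=[]
for c in range(500,638,6):
    col=g[255:310,c]
    top=[i for i in range(5,40) if col[i]>225]; a,b=top[0],top[-1]
    lo=255+a-.5-(col[a-1]-145)/90*1; hi=255+b+.5+np.clip((col[b+1]-195)/41,0,1)
    pts.append(onz(W,c,(lo+hi)/2,185))
pts=np.array(pts);k=np.polyfit(pts[:,0],pts[:,1],1);print('arm yaw',np.arctan(k[0]),'y@430,490,528,580',np.polyval(k,[430,490,528,580]),np.abs(np.polyval(k,pts[:,0])-pts[:,1]).max())
# tip top centre
print(onz(W,482,285.5,194), onz(W,(480.2+492.6+482.2+494.7)/4,285,194))
s=r.sense();print(s['eef_pos'],s['tcp_rot'])
# top view check
T=grab('top');gt=T['bgr'].astype(float).sum(2)/3
for v in range(233,270,4):
    row=gt[v,385:405];m=row>200
    if m.any():
        u=385+np.nonzero(m)[0].mean();print(v,u,onz(T,u,v,185)[:2])
```

```text
arm yaw -0.031294735948136726 y@430,490,528,580 [-147.56306691 -149.44136429 -150.63095262 -152.25881035] 0.1186150423150707
[ 488.8163697  -147.08947898  194.        ] [ 491.40887658 -146.94373907  194.        ]
[ 411.7287866  -141.01912068  225.69379491] [ 3.14153397e+00 -1.96615352e-04  1.52640162e+00]
257 399.5 [ 526.86191601 -160.68023798]
261 401.0 [ 517.5919763  -164.07197759]
265 400.0 [ 508.20216966 -161.74419135]
269 399.5 [ 498.87323044 -160.56385338]
```

play_rows(rows=[{"dp": [-0.06,0.15,0],"turn": [0,0,-0.04],"fingers": 1},{"dp": [-0.07,0.15,0],"turn": [0,0,-0.04],"fingers": 1},{"dp": [0,0.15,0],"turn": [0,0,0],"fingers": 1},{"dp": [0,0,0],"turn": [0,0,0],"fingers": 1},{"dp": [0,0,0],"turn": [0,0,0],"fingers": 1}])

```text
clock: 7.83
eef_pos: [429.8, -147.5, 225.5]
tcp_rot: [-3.141, -0.0, 1.534]
contact_force: [-0.9, 1.6, -2.5]
opening: 0.228
grasp_force: 39.7
```

```bash
python3 -c "
from h import *
plan(527,-150,226,1.534,1)"
```

```text
from [ 429.8 -147.5  225.5] [-3.141 -0.     1.534] F [-0.9  1.6 -2.5] t 7.8333
[0.03, 2.43, -0.01] tz 0.0
```

play_rows(rows=[{"dp": [0.01,0.1,0],"turn": [0,0,0],"fingers": 1},{"dp": [0.01,0.2,0],"turn": [0,0,0],"fingers": 1},{"dp": [0.01,0.3,0],"turn": [0,0,0],"fingers": 1},{"dp": [0,0.3,0],"turn": [0,0,0],"fingers": 1},{"dp": [0,0.3,0],"turn": [0,0,0],"fingers": 1}])

```text
clock: 8.25
eef_pos: [479.1, -148.1, 225.8]
tcp_rot: [3.141, 0.0, 1.534]
contact_force: [0.6, -0.8, -2.5]
opening: 0.226
grasp_force: 39.7
```

play_rows(rows=[{"dp": [0,0.3,0],"turn": [0,0,0],"fingers": 1},{"dp": [0,0.3,0],"turn": [0,0,0],"fingers": 1},{"dp": [0,0.3,0],"turn": [0,0,0],"fingers": 1},{"dp": [0,0.2,0],"turn": [0,0,0],"fingers": 1},{"dp": [0,0.13,0],"turn": [0,0,0],"fingers": 1}])

```text
clock: 8.67
eef_pos: [527.9, -149.9, 225.5]
tcp_rot: [3.142, 0.0, 1.535]
contact_force: [-0.8, -0.5, -1.3]
opening: 0.225
grasp_force: 39.7
```

Run:
```python
from h import *
s=r.sense();print(s['eef_pos'],s['tcp_rot'],s['contact_force'])
W=grab('wrist');I=W['bgr'];cv2.imwrite('pics/w4.png',cv2.resize(I[130:430,220:620],(800,600),interpolation=cv2.INTER_CUBIC))
g=I.astype(int).sum(2)//3
for c in(390,400,410,420): print(c,g[255:300,c].tolist())
```

```text
[ 527.9056795  -149.88240999  225.51408936] [3.14154835e+00 2.84302081e-05 1.53459104e+00] [-0.82548356 -0.52576999 -1.30165498]
390 [120, 122, 125, 125, 184, 186, 112, 124, 134, 138, 131, 133, 137, 228, 228, 229, 230, 228, 229, 227, 228, 229, 229, 228, 230, 229, 228, 148, 182, 182, 181, 181, 180, 180, 183, 180, 179, 182, 183, 182, 185, 183, 182, 179, 180]
400 [170, 169, 177, 177, 176, 109, 111, 124, 133, 136, 132, 136, 136, 229, 229, 229, 228, 228, 229, 229, 228, 228, 228, 228, 228, 229, 229, 148, 176, 176, 176, 174, 175, 178, 180, 183, 184, 184, 178, 175, 178, 176, 173, 172, 176]
410 [182, 180, 183, 182, 180, 111, 110, 120, 131, 135, 131, 118, 136, 229, 229, 228, 228, 228, 229, 229, 229, 228, 229, 229, 228, 229, 229, 220, 172, 175, 173, 172, 174, 174, 178, 182, 184, 186, 188, 188, 185, 183, 182, 180, 181]
420 [113, 113, 111, 110, 110, 108, 109, 119, 132, 134, 114, 117, 162, 229, 230, 229, 227, 228, 229, 229, 228, 228, 228, 228, 228, 229, 227, 219, 179, 183, 184, 183, 184, 180, 179, 182, 181, 177, 179, 177, 177, 175, 179, 178, 177]
```

View pics/w4.png

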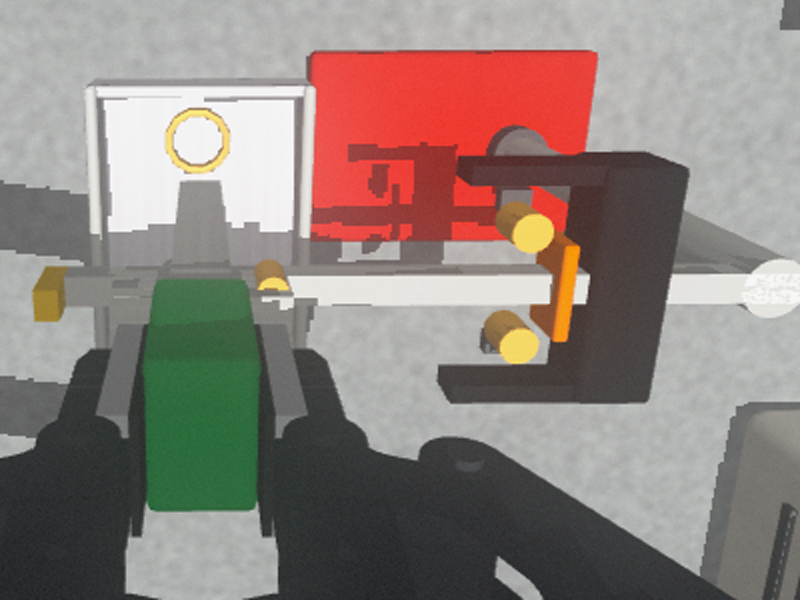

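The wrist view shows the basket over the drying arm. The yellow tip at crop (48,293) lies behind the channel. The rollers are at crop (533,233) and (518,344), and the orange buffer is at (565,290). Both basket and arm look aligned; I check the lateral offset numerically.

Run:
```python
from h import *
W=grab('wrist');g=W['bgr'].astype(float).sum(2)/3;p=r.sense()['eef_pos']
pts=[]
for c in list(range(385,480,4))+list(range(558,590,4)):
    col=g[260:292,c];t=np.nonzero(col>215)[0]
    if 12<=len(t)<=17: pts.append(onz(W,c,260+(t[0]+t[-1])/2,185))
pts=np.array(pts);k=np.polyfit(pts[:,0],pts[:,1],1);print(len(pts),'yaw',np.arctan(k[0]),'y at basket x',np.polyval(k,p[0]),p)
print('rollers',onz(W,486.5,246.5,187),onz(W,479,302,187))
print('pin +y top; world if z=185+22+1',onz(W,220+272/2,130+285/2,208))
c,s=np.cos(-.036),np.sin(-.036);print('pin expected',p[0]+16*c-9.5*s,p[1]+16*s+9.5*c)
```

```text
32 yaw -0.03303454072958484 y at basket x -150.47185833189315 [ 527.33914817 -149.85014618  225.491046  ]
rollers [ 608.88577992 -137.84551457  187.        ] [ 607.64163363 -167.41766939  187.        ]
pin +y top; world if z=185+22+1 [ 543.59017084 -140.75120592  208.        ]
pin expected 543.6707074184053 -140.93217710475213
```

play_rows(rows=[{"dp": [-0.01,0,0.04],"turn": [0,0,0.0],"fingers": 1},{"dp": [0,0,0.05],"turn": [0,0,0],"fingers": 1},{"dp": [0,0,0.05],"turn": [0,0,0],"fingers": 1},{"dp": [0,0,0.05],"turn": [0,0,0],"fingers": 1},{"dp": [0,0,0.04],"turn": [0,0,0],"fingers": 1}])

```text
clock: 9.18
eef_pos: [526.2, -150.2, 216.2]
tcp_rot: [-3.141, -0.0, 1.534]
contact_force: [0.9, 0.0, -3.2]
opening: 0.227
grasp_force: 39.7
```

play_rows(rows=[{"dp": [0,0,0.04],"turn": [0,0,0],"fingers": 1},{"dp": [0,0,0.04],"turn": [0,0,0],"fingers": 1},{"dp": [0,0,0.04],"turn": [0,0,0],"fingers": 1},{"dp": [0,0,0.02],"turn": [0,0,0],"fingers": 1},{"dp": [0,0,0.02],"turn": [0,0,0],"fingers": 1}])

```text
clock: 9.6
eef_pos: [526.6, -150.3, 210.0]
tcp_rot: [-3.142, 0.0, 1.534]
contact_force: [0.5, 0.7, -3.2]
opening: 0.223
grasp_force: 39.7
```

play_rows(rows=[{"dp": [0,0,0.02],"turn": [0,0,0],"fingers": 1},{"dp": [0,0,0.02],"turn": [0,0,0],"fingers": 1},{"dp": [0,0,0.02],"turn": [0,0,0],"fingers": 1},{"dp": [0,0,0.02],"turn": [0,0,0],"fingers": 1},{"dp": [0,0,0.02],"turn": [0,0,0],"fingers": 1}])

```text
clock: 10.02
eef_pos: [526.6, -150.3, 206.0]
tcp_rot: [3.142, 0.0, 1.534]
contact_force: [-0.3, 0.4, -2.1]
opening: 0.225
grasp_force: 39.7
```

play_rows(rows=[{"dp": [0,0,0.02],"turn": [0,0,0],"fingers": 1},{"dp": [0,0,0.02],"turn": [0,0,0],"fingers": 1},{"dp": [0,0,0],"turn": [0,0,0],"fingers": 1}])

```text
clock: 10.27
eef_pos: [526.5, -150.2, 204.3]
tcp_rot: [-3.141, -0.0, 1.534]
contact_force: [0.1, 0.2, -3.3]
opening: 0.225
grasp_force: 39.7
```

play_rows(rows=[{"dp": [0,0,0.01],"turn": [0,0,0],"fingers": 1},{"dp": [0,0,0.01],"turn": [0,0,0],"fingers": 1},{"dp": [0,0,0],"turn": [0,0,0],"fingers": 1}])

```text
clock: 10.52
eef_pos: [526.6, -150.2, 203.7]
tcp_rot: [3.141, 0.0, 1.534]
contact_force: [0.1, -0.1, -3.5]
opening: 0.221
grasp_force: 39.7
```

play_rows(rows=[{"dp": [0,0,0.01],"turn": [0,0,0],"fingers": 1},{"dp": [0,0,0.01],"turn": [0,0,0],"fingers": 1},{"dp": [0,0,0],"turn": [0,0,0],"fingers": 1}])

```text
clock: 10.77
eef_pos: [527.1, -150.4, 203.6]
tcp_rot: [3.14, 0.0, 1.534]
contact_force: [-0.1, 1.0, 5.3]
opening: 0.226
grasp_force: 40.8
```

play_rows(rows=[{"dp": [0,0,0.01],"turn": [0,0,0],"fingers": 1},{"dp": [0,0,0],"turn": [0,0,0],"fingers": 1}])

```text
clock: 10.93
eef_pos: [527.3, -150.4, 203.6]
tcp_rot: [3.14, 0.0, 1.534]
contact_force: [-2.1, -0.6, 8.1]
opening: 0.225
grasp_force: 41.3
```

play_rows(rows=[{"dp": [0,0,-0.015],"turn": [0,0,0],"fingers": 1},{"dp": [0,0.05,0],"turn": [0,0,0],"fingers": 1},{"dp": [0,0.1,0],"turn": [0,0,0],"fingers": 1},{"dp": [0,0.1,0],"turn": [0,0,0],"fingers": 1}])

```text
clock: 11.27
eef_pos: [537.0, -150.8, 203.7]
tcp_rot: [3.141, 0.0, 1.534]
contact_force: [-1.7, 0.5, 6.4]
opening: 0.225
grasp_force: 40.9
```

play_rows(rows=[{"dp": [0,0.1,0],"turn": [0,0,0],"fingers": 1},{"dp": [0,0.1,0],"turn": [0,0,0],"fingers": 1},{"dp": [0,0.1,0],"turn": [0,0,0],"fingers": 1},{"dp": [0,0.1,0],"turn": [0,0,0],"fingers": 1}])

```text
clock: 11.6
eef_pos: [553.1, -151.3, 203.7]
tcp_rot: [3.141, 0.0, 1.534]
contact_force: [-2.4, 0.8, 6.9]
opening: 0.225
grasp_force: 41.0
```

play_rows(rows=[{"dp": [0,0.1,-0.01],"turn": [0,0,0],"fingers": 1},{"dp": [0,0.1,-0.005],"turn": [0,0,0],"fingers": 1},{"dp": [0,0.1,0],"turn": [0,0,0],"fingers": 1},{"dp": [0,0.1,0],"turn": [0,0,0],"fingers": 1},{"dp": [0,0.05,0],"turn": [0,0,0],"fingers": 1}])

```text
clock: 12.02
eef_pos: [571.2, -151.9, 203.7]
tcp_rot: [3.141, 0.0, 1.534]
contact_force: [-2.7, -0.5, 3.5]
opening: 0.223
grasp_force: 40.6
```

play_rows(rows=[{"dp": [0,0.03,0],"turn": [0,0,0],"fingers": 1},{"dp": [0,0.03,0],"turn": [0,0,0],"fingers": 1},{"dp": [0,0.03,0],"turn": [0,0,0],"fingers": 1},{"dp": [0,0.03,0],"turn": [0,0,0],"fingers": 1},{"dp": [0,0.03,0],"turn": [0,0,0],"fingers": 1}])

```text
clock: 12.43
eef_pos: [576.5, -152.1, 203.7]
tcp_rot: [-3.141, -0.0, 1.534]
contact_force: [-0.6, 0.3, 3.1]
opening: 0.224
grasp_force: 40.5
```

play_rows(rows=[{"dp": [0,0.03,0],"turn": [0,0,0],"fingers": 1},{"dp": [0,0.03,0],"turn": [0,0,0],"fingers": 1},{"dp": [0,0.03,0],"turn": [0,0,0],"fingers": 1},{"dp": [0,0.03,0],"turn": [0,0,0],"fingers": 1}])

```text
clock: 12.77
eef_pos: [581.4, -152.2, 203.7]
tcp_rot: [3.142, 0.0, 1.534]
contact_force: [-0.4, -0.1, 2.9]
opening: 0.23
grasp_force: 40.5
```

play_rows(rows=[{"dp": [0,0.02,0],"turn": [0,0,0],"fingers": 1},{"dp": [0,0.02,0],"turn": [0,0,0],"fingers": 1},{"dp": [0,0.02,0],"turn": [0,0,0],"fingers": 1}])

```text
clock: 13.02
eef_pos: [583.8, -152.3, 203.7]
tcp_rot: [-3.142, 0.0, 1.534]
contact_force: [-0.7, -0.0, 2.8]
opening: 0.227
grasp_force: 40.5
```

play_rows(rows=[{"dp": [0,0.02,0],"turn": [0,0,0],"fingers": 1},{"dp": [0,0.02,0],"turn": [0,0,0],"fingers": 1},{"dp": [0,0.02,0],"turn": [0,0,0],"fingers": 1}])

```text
clock: 13.27
eef_pos: [586.2, -152.4, 203.7]
tcp_rot: [-3.142, -0.0, 1.534]
contact_force: [-2.4, 0.2, 4.6]
opening: 0.226
grasp_force: 40.6
```

play_rows(rows=[{"dp": [0,0.02,0],"turn": [0,0,0],"fingers": 1},{"dp": [0,0.02,0],"turn": [0,0,0],"fingers": 1}])

```text
clock: 13.43
eef_pos: [586.8, -152.1, 203.7]
tcp_rot: [-3.139, -0.001, 1.534]
contact_force: [-7.0, 2.7, 7.9]
opening: 0.23
grasp_force: 41.2
```

play_rows(rows=[{"dp": [0,0.02,0],"turn": [0,0,0],"fingers": 1},{"dp": [0,0.01,0],"turn": [0,0,0],"fingers": 1}])

```text
clock: 13.6
eef_pos: [587.9, -151.9, 203.7]
tcp_rot: [-3.139, -0.001, 1.534]
contact_force: [-6.9, 3.6, 8.3]
opening: 0.227
grasp_force: 41.2
```

play_rows(rows=[{"dp": [0,0.01,0],"turn": [0,0,0],"fingers": 1},{"dp": [0,0.01,0],"turn": [0,0,0],"fingers": 1}])

```text
clock: 13.77
eef_pos: [588.2, -151.9, 203.7]
tcp_rot: [-3.138, -0.001, 1.534]
contact_force: [-8.9, 3.1, 8.9]
opening: 0.225
grasp_force: 41.4
```

play_rows(rows=[{"dp": [0.01,0.01,-0.005],"turn": [0,0,0],"fingers": 1},{"dp": [0,0.01,0],"turn": [0,0,0],"fingers": 1}])

```text
clock: 13.93
eef_pos: [588.7, -151.7, 203.7]
tcp_rot: [-3.137, -0.001, 1.534]
contact_force: [-8.7, 1.4, 7.8]
opening: 0.23
grasp_force: 41.3
```

play_rows(rows=[{"dp": [0,0.01,0],"turn": [0,0,0],"fingers": 1},{"dp": [0,0.01,0],"turn": [0,0,0],"fingers": 1}])

```text
clock: 14.1
eef_pos: [589.5, -151.8, 203.7]
tcp_rot: [-3.138, -0.001, 1.534]
contact_force: [-7.4, 1.1, 6.9]
opening: 0.227
grasp_force: 41.3
```

play_rows(rows=[{"dp": [0,0.01,0],"turn": [0,0,0],"fingers": 1},{"dp": [0,0.01,0],"turn": [0,0,0],"fingers": 1},{"dp": [0,0.01,0],"turn": [0,0,0],"fingers": 1}])

```text
clock: 14.35
eef_pos: [591.2, -151.9, 203.7]
tcp_rot: [-3.139, -0.001, 1.534]
contact_force: [-6.7, 1.2, 5.5]
opening: 0.227
grasp_force: 41.0
```

play_rows(rows=[{"dp": [0,0.01,0],"turn": [0,0,0],"fingers": 1},{"dp": [0,0.01,0],"turn": [0,0,0],"fingers": 1},{"dp": [0,0.01,0],"turn": [0,0,0],"fingers": 1}])

```text
clock: 14.6
eef_pos: [593.2, -151.9, 203.7]
tcp_rot: [-3.14, -0.001, 1.534]
contact_force: [-2.2, 1.2, 2.8]
opening: 0.223
grasp_force: 40.5
```

play_rows(rows=[{"dp": [0,0.01,0],"turn": [0,0,0],"fingers": 1},{"dp": [0,0.01,0],"turn": [0,0,0],"fingers": 1},{"dp": [0,0.01,0],"turn": [0,0,0],"fingers": 1}])

```text
clock: 14.85
eef_pos: [595.5, -152.2, 203.7]
tcp_rot: [3.141, -0.0, 1.534]
contact_force: [1.5, 2.2, -2.6]
opening: 0.226
grasp_force: 40.0
```

play_rows(rows=[{"dp": [0,0.01,0],"turn": [0,0,0],"fingers": 1},{"dp": [0,0.01,0],"turn": [0,0,0],"fingers": 1},{"dp": [0,0.01,0],"turn": [0,0,0],"fingers": 1}])

```text
clock: 15.1
eef_pos: [596.6, -152.3, 203.7]
tcp_rot: [3.141, -0.0, 1.534]
contact_force: [2.1, 1.4, -2.4]
opening: 0.227
grasp_force: 39.8
```

play_rows(rows=[{"dp": [0,0.01,0],"turn": [0,0,0],"fingers": 1},{"dp": [0,0.01,0],"turn": [0,0,0],"fingers": 1},{"dp": [0,0.01,0],"turn": [0,0,0],"fingers": 1}])

```text
clock: 15.35
eef_pos: [597.3, -152.4, 203.8]
tcp_rot: [-3.141, -0.0, 1.534]
contact_force: [2.0, 2.9, -2.9]
opening: 0.227
grasp_force: 39.7
```

play_rows(rows=[{"dp": [0,0.01,0],"turn": [0,0,0],"fingers": 1},{"dp": [0,0.01,0],"turn": [0,0,0],"fingers": 1}])

```text
clock: 15.52
eef_pos: [598.0, -152.4, 203.7]
tcp_rot: [-3.141, -0.0, 1.534]
contact_force: [2.2, 2.1, -3.5]
opening: 0.227
grasp_force: 39.7
```

play_rows(rows=[{"dp": [0,0.01,0.005],"turn": [0,0,0],"fingers": 1},{"dp": [0,0.01,0.005],"turn": [0,0,0],"fingers": 1}])

```text
clock: 15.68
eef_pos: [598.7, -152.4, 203.7]
tcp_rot: [-3.141, -0.0, 1.534]
contact_force: [-1.6, 3.5, 1.8]
opening: 0.22
grasp_force: 40.5
```

play_rows(rows=[{"dp": [0,0.01,0.0],"turn": [0,0,0],"fingers": 1},{"dp": [0,0.01,0],"turn": [0,0,0],"fingers": 1}])

```text
clock: 15.85
eef_pos: [599.3, -152.4, 203.7]
tcp_rot: [-3.141, -0.0, 1.534]
contact_force: [-2.5, 3.7, 3.4]
opening: 0.229
grasp_force: 40.5
```

play_rows(rows=[{"dp": [0,0.01,0],"turn": [0,0,0],"fingers": 1}])

```text
clock: 15.93
eef_pos: [599.7, -152.4, 203.7]
tcp_rot: [-3.141, -0.0, 1.534]
contact_force: [-4.0, 4.0, 5.1]
opening: 0.229
grasp_force: 40.8
```

play_rows(rows=[{"dp": [0.01,0.01,0],"turn": [0,0,0],"fingers": 1},{"dp": [0,0.005,0],"turn": [0,0,0],"fingers": 1},{"dp": [0,0,0],"turn": [0,0,0],"fingers": 1}])

```text
clock: 16.18
eef_pos: [599.9, -152.3, 203.7]
tcp_rot: [-3.14, 0.0, 1.534]
contact_force: [-5.2, 1.9, 6.3]
opening: 0.225
grasp_force: 40.9
```

play_rows(rows=[{"dp": [0.01,0.005,-0.005],"turn": [0,0,0],"fingers": 1},{"dp": [0,0,0],"turn": [0,0,0],"fingers": 1}])

```text
clock: 16.35
eef_pos: [599.9, -152.0, 203.7]
tcp_rot: [-3.139, 0.001, 1.534]
contact_force: [-5.2, 2.1, 4.3]
opening: 0.23
grasp_force: 40.8
```

play_rows(rows=[{"dp": [0,0,0],"turn": [0,0,0],"fingers": 1},{"dp": [0,0,0],"turn": [0,0,0],"fingers": 0.7},{"dp": [0,0,0],"turn": [0,0,0],"fingers": 0.6},{"dp": [0,0,0],"turn": [0,0,0],"fingers": 0.4},{"dp": [0,0,0],"turn": [0,0,0],"fingers": 0.2}], force=20)

```text
clock: 16.77
eef_pos: [601.2, -152.1, 203.7]
tcp_rot: [3.141, 0.0, 1.534]
contact_force: [-0.5, -0.2, 0.8]
opening: 0.669
grasp_force: 0.0
```

play_rows(rows=[{"dp": [0,0,0],"turn": [0,0,0],"fingers": 0.1},{"dp": [0,0,0],"turn": [0,0,0],"fingers": 0.0},{"dp": [0,0,-0.1],"turn": [0,0,0],"fingers": 0},{"dp": [0,0,-0.3],"turn": [0,0,0],"fingers": 0},{"dp": [0,0,-0.5],"turn": [0,0,0],"fingers": 0}])

```text
clock: 17.18
eef_pos: [599.9, -151.5, 239.0]
tcp_rot: [-3.138, -0.001, 1.534]
contact_force: [-0.5, 0.3, -0.1]
opening: 0.997
grasp_force: 0.0
```

play_rows(rows=[{"dp": [0,0,-0.6],"turn": [0,0,0],"fingers": 0},{"dp": [0,0,-0.6],"turn": [0,0,0],"fingers": 0},{"dp": [0,0,-0.4],"turn": [0,0,0],"fingers": 0},{"dp": [0,0,0],"turn": [0,0,0],"fingers": 0},{"dp": [0,0,0],"turn": [0,0,0],"fingers": 0}])

```text
clock: 17.6
eef_pos: [601.5, -151.9, 305.3]
tcp_rot: [3.139, 0.001, 1.534]
contact_force: [0.4, 0.0, -1.7]
opening: 0.997
grasp_force: 0.0
```

Run:
```python
from h import *
W=grab('wrist');cv2.imwrite('pics/w5.png',cv2.resize(W['bgr'][100:340,200:520],(800,600),interpolation=cv2.INTER_CUBIC))
s=r.sense();print(s['contact_force'],s['clock'])
```

```text
[ 0.0661498   0.52605455 -0.56914328] 17.65
```

View pics/w5.png

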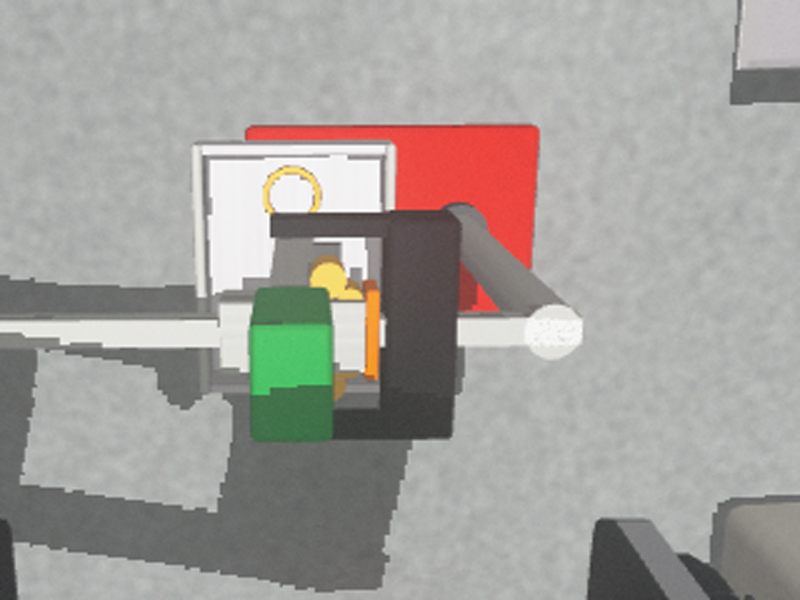

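The basket hangs at rest in the catch. The pin at crop (350,293) has passed the roller at (328,278) by about 6 mm, the channel presses on the orange plate at (372,330), and the gold ring is in the tray at (292,195). The fingers are clear.

```bash
python3 -c "
from rig import r
print(r.sign_off())"
```

```text
the job is handed in; nothing more can be done
None
```

I hung the ring basket on the red drying arm, clicked it home against the orange buffer, let go of it and handed the job in; the gold ring was still in the tray, but I never saw the silver ring in the pictures, and no verdict came back.

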